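# Load a painted test panel into the sprung-arm inspection holder

### The job

Take the longer of the two painted test panels off the wooden drying rack and load it in the metal inspection holder: push the holder's sprung curved arm back with the panel, lay the panel flat on the deck, painted side still up, and press it lightly home by feel against both fixed edges, the far rail and the small side stop. Then let go, so that the arm alone keeps it there. Be gentle: never bear hard on the rail, the stop, the deck or the arm, and leave everything else on the bench where it is.

Things in the scene. Friction and masses are not known exactly. Their poses are not given: they have to be found in the camera images.
- panel: the longer test panel: rigid plastic plate 110 (x) by 60 (y) by 6 mm thick, 45 g, dark red lacquer on top with a grey stripe near one end; either end may go first. Origin: centre of its underside, z up. Starts lying across the rack's battens, underside 38 mm above the bench; take it from above by its long sides at mid-length, where there is 30 mm of free air below it. A 50 N grip does no harm
- short_panel: the shorter panel, 78 by 46 by 6 mm, same finish, about 25 g, also on the battens beside the long one, on either side; not wanted, leave it. Origin at the centre of its underside
- rack: wooden drying rack 90 (x) by 230 (y) mm, fixed. Two battens along its y, 12 mm wide, at x = -28 and 28 mm (44 mm clear between them), tops 38 mm high, on 8 mm high cross-boards 16 mm wide at y = -107, 0 and 107 mm. Origin on the bench under its middle
- holder: metal inspection holder, fixed to the bench, foot 170 by 150 by 12 mm. Origin on the bench under the middle of the panel's place; z up, x points roughly away from the robot to the rail, y to the side stop. In place, the panel lies with its length along this x, its centre over this origin, its underside on the deck 50 mm above the bench
- deck: aluminium deck of the holder, top 50 mm above the bench; same origin and axes as the holder. From x = -35 to 27 mm it is only a waist 40 mm wide, so that fingers gripping the panel's long sides at mid-length pass down beside it (free down to 12 mm above the bench)
- rail: fixed steel edge at the far end: stands 5 mm over the deck, inner face at holder x = 55 mm, 64 mm long across, 11 mm thick; same origin and axes as the holder. The panel's far end bears on it, pushed there by the arm's spring; 25 N on it or on the deck is too much
- side_stop: fixed steel block 5 mm high on the deck, inner face at holder y = 30 mm, from x = 33 to 51 mm; same origin and axes as the holder. The panel's +y long side bears on it. The spring does not push the panel this way: slide it along the rail (4 to 8 N of drag), press it on by feel with a few newtons more (20 N on the stop is too much) and let go; friction keeps it there
- clip_arm (a joint): angle of the sprung curved steel arm; pin at holder (-34, -88) mm, arm curving round the deck's near right corner. 0 at rest, grows as its nose is pushed to holder -x; about 0.107 rad with the panel in place, end stop at 0.24. The nose pushes back with 4.5 N at rest, 7 N with the panel in place, 10 N at the stop
- nose: upright smooth black nylon nose on the arm's free end, 12 mm in diameter, 1 to 17 mm above the deck; origin on its axis at deck height. At rest at holder (-53, -12) mm, 8 mm inside the panel's place: the panel's near end must push it over 8 mm to holder -x before its far end comes down inside the rail. A panel held 7 mm over the deck clears rail and stop and still meets the nose
- filler_tin: steel tin 68 mm wide, 75 mm high, standing between rack and holder
- tape_roll: roll of tape lying flat, 90 mm wide, 24 mm high, between rack and holder, nearer the robot
- sanding_block: cork and rubber sanding block 115 by 62 by 36 mm beyond the work
- putty_knife: putty knife about 185 mm long lying beyond the work
- mixing_cup: white plastic cup 72 mm wide, 85 mm high, beyond the work
- spanner: steel spanner 170 mm long, lying at the left
- sander: green and black delta sander about 250 mm long, 125 mm high, at the right

How it is judged (in metres and radians):
On the way, in this order (a step that is already met when the one before it is completed fails the run):
1. the panel itself has pushed the sprung arm back past the place where it will hold the panel (arm angle over 0.125 rad) (value of joint clip_arm above 0.125 rad and contact force between panel and nose above 1 N), for 0.05 s.
2. the panel lies flat on the deck and is pressed against both fixed edges at once, over 1 N on the rail and over 1 N on the side stop, with the arm bearing on it (contact force between panel and rail above 1 N and contact force between panel and side_stop above 1 N and contact force between panel and nose above 1 N and angle between panel's own z axis and vertical below 0.04 rad and z of panel in the frame of holder between 0.0485 and 0.0515 m), for 0.1 s.
At the end, for the whole second after the job is handed in: The long panel lies still, flat (0.04 rad) on the deck, painted face up, within 1.5 mm of its place against rail and side stop, square within 0.03 rad; released, the arm alone (0.085 to 0.125 rad, over 2 N) holds it on the rail (over 1 N) (x of panel in the frame of holder between -0.0015 and 0.0015 m and y of panel in the frame of holder between -0.0015 and 0.0015 m and angle between the x axis of panel and the x axis of holder, either way round below 0.03 rad and angle between panel's own z axis and vertical below 0.04 rad and z of panel in the frame of holder between 0.0485 and 0.0515 m and contact force between panel and nose above 2 N and contact force between panel and rail above 1 N and linear speed of panel below 0.01 m/s and value of joint clip_arm between 0.085 and 0.125 rad); the robot touches nothing.
It fails at once if the panel pressed on the side stop with more than 20 N (contact force between panel and side_stop above 20 N).
It fails at once if the panel pressed on the rail or on the deck with more than 25 N (contact force between panel and rail above 25 N or contact force between panel and deck above 25 N).
It fails at once if the panel pressed on the arm's nose with more than 18 N (contact force between panel and nose above 18 N).
It fails at once if the robot itself bore on the holder, its edges or its arm with more than 15 N (contact force between any of the fingers, the arm and holder above 15 N).
It fails at once if the short panel or another bystander moved more than 15 mm (distance of any of short_panel, filler_tin, tape_roll, sanding_block, putty_knife, mixing_cup, spanner, sander from where it was at the start of the episode above 0.015 m).
It also fails if it takes over 72 s, if anything falls off the work surface, if the arm or the gripper's body presses on something with over 40 N, if the wrist force passes 120 N, or if a joint passes its speed limit or range.

### The arm

A 6-joint arm with a two-finger parallel gripper is mounted at the origin on the work surface. World frame = base frame: x ahead of the robot, y to its left, z up, the work surface at z = 0. Lengths are in m, angles in degrees, forces in N, time in s.
With the tool pointing down it reaches from about 0.35 to 0.775 m from the base axis. Payload 5.5 kg.
Tool frame: the origin (TCP) lies at the very end of the fingers, on their centre line; the grasp point (between the pads) lies env.grasp_offset behind it (env.grasp_offset is the distance from the TCP to the grasp point, in m); z points along the fingers, y is the direction in which the jaws open and shut (so a half turn about z gives the same grasp; the last joint's range is limited). The gripper opens to 85 mm and grips with 20 to 120 N. Pads are 22 mm wide; open, the fingers measure 114 mm over their backs; the gripper's body (76 mm by 85 mm) begins 54 mm behind the grasp point. The pads swing forward as they close: fully open they stand 13 mm farther back than shut.
Start: joints at [-79.676, 17.945, 2.641, 74.691, 0, 82.002], TCP at [0.181, -0.546, 0.231] pointing down, gripper open.
Joint ranges: [-158.12, 158.12], [-49.38, 96.58], [-58.88, 72.47], [-126.05, 133.96], [-84.25, 85.87], [-180, 180]. Speed limits (degrees/s): [147.25, 147.25, 180, 180, 180, 180].

### API

Orientations are given as a 3x3 rotation matrix whose columns are the frame's x, y, z axes.
In Python, from bench import read_state, vision, env, nets gives the robot as it stands.
- The arm moves only by the tool carry_out, never from a script. Its argument "steps" is one flat list of numbers, 5 for each row, row after row: the shift along the tool's x, y, z in cm, then the turn about the tool's z in degrees, then the finger opening in cm, from 0 to 8.54. In form: [tx, ty, tz, turn, hand, tx, ty, tz, turn, hand, ...]. A call has exactly 8 rows; each row shifts and turns the commanded pose from where the row before left it, along the tool's axes as they then stand; what a row does not reach is not made up. A row lasts 1/10 s, in which the tool goes at most 50 mm and 8.59 degrees, less where a joint would pass 70% of its speed; a pose out of reach is approached as far as the arm can. A call with a gripper value outside its range is refused whole. The fingers move at their own pace and stop on an object; the grip force is fixed at half the most. Time passes only in rows, so rows that do not move let the fingers close, or fill a call up. It gives the time, the measured TCP pose, the force and the opening at its end, in the units of the state.
- read_state(): the state, without advancing time (a new reading comes with each control period).
- vision.capture(name): name is "side" or "top"; returns a dict with "frame" (480x640x3 uint8, blue, green, red), "range_z" (480x640 float32, m along the optical axis (not along the pixel's ray), 0 where there is no reading), "mtx" (3x3 intrinsics, pixels), "k1" (the pictures are not rectified: a ray, as slopes to the right and down, at radius r is drawn at 1 + k1 r^2 times it, then the intrinsics apply), "world_to_cam" (4x4, takes a point from world to camera coordinates). Camera axes: x right, y up, looking along -z (the intrinsics and any distortion apply to the point x, -y, -z); pixel columns grow to the right and rows downward; lengths in m; the calibration is good to about 2 mm. A picture is of the moment at which its call begins.
- env.hand_in(): hands the job in, once; it reports no verdict.
Trained networks look in a picture, given as the dict that the camera call returned (one of the last four; its "shot" number tells which), for a name from the list of things; names that differ only in an ending like _2 or _b are one class to them, and where a whole thing is asked for, a point or a joint stands for the part that bears it (a point fixed in the world has none). Each returns a list of dicts, best first, with "confidence" (0 to 1); they miss things now and then, are a little off and sometimes report something else, mostly with a low value. They report only what shows in the picture. A call takes as long as a camera call.
- nets.search_frame(query, picture): "point" ([x, y, z] in m, in world coordinates, good to about 4 mm: the middle of the surface that is visible of it).
The state is a dict: "time": time; "joints": joint angles; "joint_vel": joint speeds; "joint_torque": joint torques, N m; "tool_pos": TCP position; "ee_rot": TCP orientation; "ft_force": force on the tool from outside, world axes, zero at the start; "ft_torque": the same for the moment, N m; "width": finger opening in m.
Only numpy, scipy, OpenCV 4.12 (cv2) and the standard library are available. Lean on these libraries where they do the work, as an engineer would, in place of code of your own. Each camera call takes 0.05 s, during which the arm holds its last target. There are 200 camera calls.

## Working session

There is one attempt and no reset: what is moved stays moved. The work goes in short steps, Python scripts to look and compute and a tool call to move; the robot and the scene stay as the last step left them, time stands still between calls to the robot, and variables do not carry over. Pictures are saved under pics/ and viewed, about 8 in all and at most 12, crops included, and the job is handed in when it is done.

Besides the shell and the picture viewer there is one more tool, called after "Emit:" as name(argument=value, ...) on one line, values as JSON. carry_out: Moves the arm, as the interface text tells. Its arguments: {"type":"object","properties":{"steps":{"type":"array"}},"required":["steps"]}

```bash
ls; mkdir -p pics; cat > h.py <<'E'
import numpy as np, cv2
from bench import read_state, vision, env, nets
def cloud(p):
    z=p["range_z"]; h,w=z.shape; K=p["mtx"]
    u,v=np.meshgrid(np.arange(w,dtype=float),np.arange(h,dtype=float))
    d=np.array([p["k1"],0,0,0,0],float)
    n=cv2.undistortPoints(np.stack([u.ravel(),v.ravel()],1)[:,None],np.asarray(K,float),d)[:,0].reshape(h,w,2)
    c=np.stack([n[...,0]*z,-n[...,1]*z,-z],-1)
    T=np.linalg.inv(p["world_to_cam"])
    P=c@T[:3,:3].T+T[:3,3]; P[z<=0]=np.nan
    return P
def proj(p,X):
    c=np.asarray(X)@p["world_to_cam"][:3,:3].T+p["world_to_cam"][:3,3]
    x=c[...,0]/-c[...,2]; y=-c[...,1]/-c[...,2]; r=1+p["k1"]*(x*x+y*y); K=p["mtx"]
    return np.stack([K[0][0]*x*r+K[0][2],K[1][1]*y*r+K[1][2]],-1)
E
python3 - <<'E'
from h import *
s=read_state(); print({k:np.round(v,4).tolist() for k,v in s.items()}, env.grasp_offset)
for n in("top","side"):
    p=vision.capture(n); cv2.imwrite(f"pics/{n}0.png",p["frame"])
    T=np.linalg.inv(p["world_to_cam"]);print(n,T.round(3).tolist(),p["mtx"],p["k1"])
    for q in("panel","short_panel","rack","holder","deck","rail","side_stop","nose","filler_tin","tape_roll"):
        r=nets.search_frame(q,p); print(q,[(np.round(a["point"],3).tolist(),round(a["confidence"],2)) for a in r[:2]])
E
```

```text
pics
{'time': 0.0, 'joints': [-79.6752, 17.9906, 2.5783, 74.6911, -0.0002, 82.0012], 'joint_vel': [0.0038, 0.0191, 0.0196, -0.0388, -0.0226, -0.0608], 'joint_torque': [0.0003, -48.063, 29.8532, 0.0196, -0.0, 0.0], 'tool_pos': [0.1807, -0.5453, 0.2304], 'ee_rot': [[0.9493, 0.3144, -0.0003], [0.3144, -0.9493, 0.0018], [0.0002, -0.0018, -1.0]], 'ft_force': [-0.6506, -0.2757, -0.9368], 'ft_torque': [0.0336, -0.0297, -0.0413], 'width': 0.0854} 0.0187
top [[0.019, 0.994, -0.104, 0.458], [-1.0, 0.018, -0.008, -0.012], [-0.006, 0.104, 0.995, 1.431], [0.0, 0.0, 0.0, 1.0]] [[520.52274423   0.         320.66477887]
 [  0.         520.52274423 235.85538139]
 [  0.           0.           1.        ]] -0.10305673417407285
panel [([0.559, -0.252, 0.045], 0.86), ([0.599, 0.204, 0.056], 0.37)]
short_panel [([0.553, -0.143, 0.044], 0.9)]
rack [([0.56, -0.194, 0.021], 0.9), ([0.79, 0.138, 0.03], 0.55)]
holder [([0.535, 0.179, 0.05], 0.57), ([0.56, -0.197, 0.02], 0.51)]
deck [([0.511, 0.192, 0.049], 0.62), ([0.598, 0.205, 0.055], 0.32)]
rail [([0.598, 0.204, 0.052], 0.62)]
side_stop []
nose []
filler_tin [([0.696, 0.007, 0.072], 0.63)]
tape_roll [([0.382, 0.006, 0.021], 0.93)]
side [[-0.778, 0.448, -0.441, -0.077], [-0.629, -0.552, 0.548, 0.815], [0.002, 0.703, 0.711, 1.119], [0.0, 0.0, 0.0, 1.0]] [[530.005258     0.         313.92203391]
 [  0.         530.005258   239.84948712]
 [  0.           0.           1.        ]] -0.04666844705181931
panel [([0.553, -0.252, 0.048], 0.69)]
short_panel [([0.551, -0.142, 0.048], 0.67)]
rack [([0.536, -0.132, 0.021], 0.69), ([0.686, 0.015, 0.058], 0.48)]
holder [([0.524, 0.208, 0.031], 0.85)]
deck [([0.51, 0.198, 0.05], 0.68)]
rail [([0.602, 0.204, 0.055], 0.59)]
side_stop []
nose [([0.383, 0.012, 0.025], 0.43)]
filler_tin [([0.688, 0.012, 0.06], 0.57)]
tape_roll [([0.386, 0.011, 0.027], 0.89)]
```

View pics/top0.png

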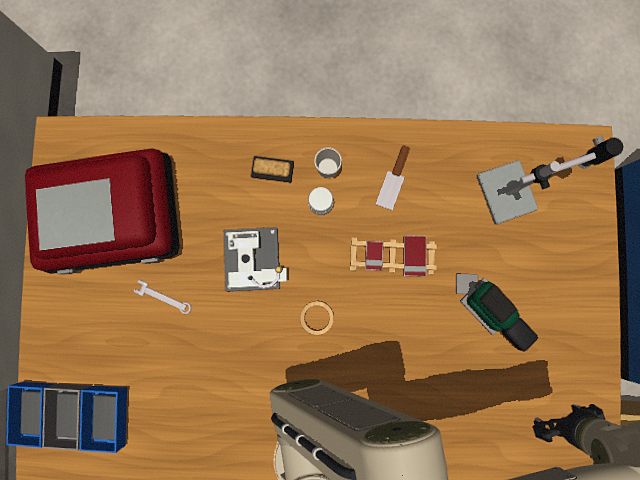

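View pics/side0.png

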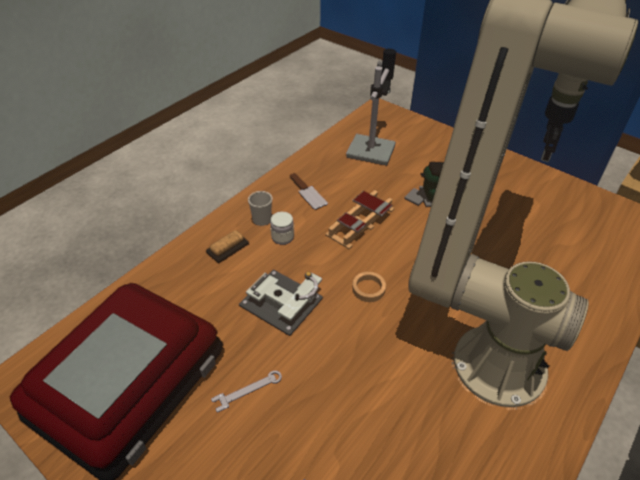

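```bash
cat > look.py <<'E'
from h import *
def ortho(p,c,z,half=0.12,n=560):
    # bird's-eye on plane z; image up = +x, left = +y
    g=np.linspace(half,-half,n)
    X=np.stack(np.broadcast_arrays(c[0]+g[:,None],c[1]+g[None,:],z),-1)
    uv=proj(p,X).astype(np.float32)
    return cv2.remap(p["frame"],uv[...,0],uv[...,1],cv2.INTER_CUBIC)
def redrect(p,y0,y1,zr=(0.035,0.06)):
    P=cloud(p); f=p["frame"].astype(int)
    m=(P[...,1]>y0)&(P[...,1]<y1)&(P[...,0]>.46)&(P[...,0]<.68)&(P[...,2]>zr[0])&(P[...,2]<zr[1])
    return P,f,m
E
python3 - <<'E'
from look import *
ims=[]
for n in("top","side"):
    p=vision.capture(n)
    ims.append(ortho(p,(0.535,0.185),0.05,half=.11,n=400))
    P,f,m=redrect(p,-.31,-.185)
    r=m&(f[...,2]>1.35*f[...,1])&(f[...,1]<75)|m&(abs(f[...,2]-f[...,0])<25)
    m8=(r*255).astype(np.uint8); k,l,st,ce=cv2.connectedComponentsWithStats(m8); i=1+st[1:,4].argmax()
    Q=P[l==i]; print(n,len(Q),"panel z",np.median(Q[:,2]),cv2.minAreaRect((Q[:,:2]*1000).astype(np.float32)),Q[:,:2].mean(0))
    F=P[(P[...,2]>.005)&(P[...,2]<.02)&(abs(P[...,0]-.54)<.13)&(abs(P[...,1]-.185)<.11)]
    D=P[(P[...,2]>.045)&(P[...,2]<.053)&(abs(P[...,0]-.54)<.13)&(abs(P[...,1]-.185)<.11)]
    H=P[(P[...,2]>.008)&(abs(P[...,0]-.54)<.13)&(abs(P[...,1]-.185)<.11)]
    print("foot",len(F),cv2.minAreaRect((F[:,:2]*1000).astype(np.float32)),"deck z",np.median(D[:,2]),len(D), "all",cv2.minAreaRect((H[:,:2]*1000).astype(np.float32)))
    np.save(n+"D.npy",D)
    ims.append(ortho(p,(0.555,-0.25),0.044,half=.11,n=400)) if n=="top" else None
cv2.imwrite("pics/o1.png",np.hstack([ims[0],ims[2]])); cv2.imwrite("pics/o2.png",ims[1])
E
```

```text
top 815 panel z 0.044384019225365945 ((553.8768920898438, -252.8472442626953), (58.48502731323242, 104.10555267333984), 89.85508728027344) [ 0.5551601  -0.25228481]
foot 1824 ((539.7374267578125, 185.4530029296875), (259.2129211425781, 218.67237854003906), 0.14667615294456482) deck z 0.04970085411245084 1187 all ((550.3955078125, 191.55950927734375), (211.1359405517578, 229.1664581298828), 87.33822631835938)
side 441 panel z 0.04431348105956223 ((554.2998657226562, -252.89544677734375), (66.42533111572266, 108.6868896484375), 88.15654754638672) [ 0.55383052 -0.25116469]
foot 1609 ((542.6444091796875, 186.3360595703125), (209.69569396972656, 257.92425537109375), 86.46892547607422) deck z 0.04952385644296753 1136 all ((526.1846313476562, 179.6476287841797), (188.41468811035156, 210.535888671875), 86.59654235839844)
```

View pics/o1.png

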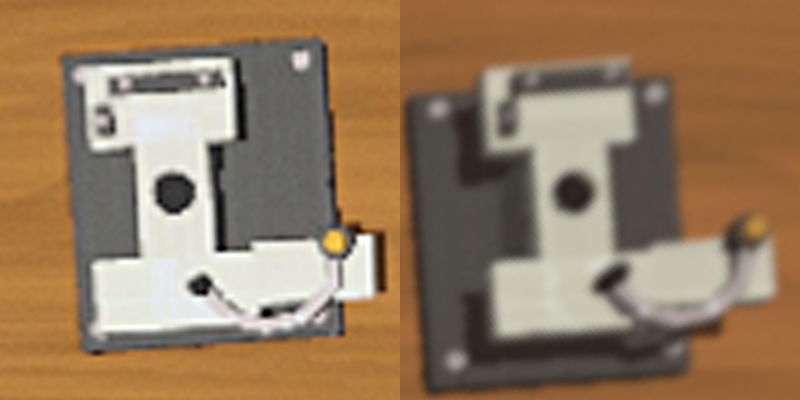

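```bash
cat > fit.py <<'E'
from look import *
from scipy.optimize import differential_evolution as DE
def sample(img,p,pose,xy,z):
    a=np.deg2rad(pose[2]); c,s=np.cos(a),np.sin(a)
    X=np.column_stack([pose[0]+c*xy[:,0]-s*xy[:,1],pose[1]+s*xy[:,0]+c*xy[:,1],np.full(len(xy),z)])
    uv=proj(p,X).astype(np.float32)
    return cv2.remap(img,uv[:,0],uv[:,1],cv2.INTER_LINEAR).ravel()
def band(x0,x1,y0,y1,st=.0015):
    x,y=np.meshgrid(np.arange(x0,x1,st),np.arange(y0,y1,st)); return np.column_stack([x.ravel(),y.ravel()])
def edges(segs,d=.004,g=.0):
    """segs: (x0,y0,x1,y1, nx,ny) outward normal"""
    I,O=[],[]
    for x0,y0,x1,y1,nx,ny in segs:
        t=np.linspace(0,1,30)[:,None]; b=np.array([[x0,y0]])*(1-t)+np.array([[x1,y1]])*t
        for k in(.001,.0025,.004): I.append(b-k*np.array([nx,ny])); O.append(b+k*np.array([nx,ny]))
    return np.vstack(I),np.vstack(O)
def fit(img,p,I,O,z,x0,r=(.012,.012,8)):
    f=lambda q:-(sample(img,p,q,I,z).mean()-sample(img,p,q,O,z).mean())
    R=DE(f,[(a-b,a+b) for a,b in zip(x0,r)],seed=1,tol=1e-6,maxiter=150,popsize=12); return R.x,-R.fun
E
python3 - <<'E'
from fit import *
for n in("top","side"):
    p=vision.capture(n); f=p["frame"].astype(np.float32)
    g=f.mean(2)
    I,O=edges([(-.033,.02,.025,.02,0,1),(-.033,-.02,.025,-.02,0,-1),(.027,.022,.027,.028,-1,0),(-.035,.022,-.035,.028,1,0),(.027,-.022,.027,-.028,-1,0),(-.035,-.022,-.035,-.028,1,0)])
    print(n,"waist",fit(g,p,I,O,.05,(.5387,.199,3.8)))
    red=255-f[...,1]  # panel dark in green
    S=[(-.055,.03,.055,.03,0,1),(-.055,-.03,.055,-.03,0,-1),(.055,-.03,.055,.03,1,0),(-.055,-.03,-.055,.03,-1,0)]
    I,O=edges(S); print("panel",fit(red,p,I,O,.044,(.555,-.252,0)))
    I,O=edges(S[:2]); print("panel long sides",fit(red,p,I,O,.044,(.555,-.252,0),(.003,.012,6)))
E
```

```text
top waist (array([0.53912178, 0.19925481, 3.85553489]), np.float64(137.04537963867188))
panel (array([ 0.55149809, -0.25063709, -1.00260389]), np.float64(45.11030578613281))
panel long sides (array([ 0.55450717, -0.25068667, -1.22529336]), np.float64(45.560333251953125))
side waist (array([0.53877309, 0.19998875, 4.59770675]), np.float64(62.44111633300781))
panel (array([ 0.55183114, -0.25325642,  4.79158572]), np.float64(19.625595092773438))
panel long sides (array([ 0.5579911 , -0.24971344, -3.02839602]), np.float64(17.921981811523438))
```

Emit:
carry_out(steps=[0,0,0,6.4,8.5,0,0,0,6.4,8.5,0,0,0,6.5,8.5,3,-2.5,0,0,8.5,3,-2.5,0,0,8.5,3,-2.5,0,0,8.5,3,-2.5,0,0,8.5,3,-2.5,0,0,8.5])

```text
time: 2.1
tool_pos: [0.3339, -0.4224, 0.2314]
ee_rot: [[1.0, -0.017, 0.0], [-0.017, -1.0, -0.0], [0.0, 0.0, -1.0]]
ft_force: [1.0, 0.6, -0.1]
width: 0.0852
```

```bash
cat > rem.py <<'E'
import sys; from h import *
def rem(t,yaw):
    s=read_state(); R=s["ee_rot"]=np.array(s["ee_rot"]); y=np.degrees(np.arctan2(R[1,0],R[0,0]))
    d=R.T@(np.array(t)-s["tool_pos"])*100
    print("t",round(s["time"],2),"pos",np.round(s["tool_pos"],4),"yaw",round(y,2),"tilt z",np.round(R[:,2],3),"F",np.round(s["ft_force"],1),"w",round(s["width"],4)); print("remaining tool cm",d.round(2),"turn",round(y-yaw,2))
if __name__=="__main__": a=list(map(float,sys.argv[1:])); rem(a[:3],a[3])
E
python3 rem.py .5535 -.2515 .09 -1
```

```text
t 2.1 pos [ 0.3339 -0.4224  0.2314] yaw -1.0 tilt z [ 0. -0. -1.] F [ 1.   0.6 -0.1] w 0.0852
remaining tool cm [ 21.66 -17.48  14.14] turn 0.0
```

Emit:
carry_out(steps=[3.6,-2.9,0,0,8.5,3.6,-2.9,0,0,8.5,3.6,-2.9,0,0,8.5,3.6,-2.9,0.5,0,8.5,3.6,-2.9,1,0,8.5,3.6,-2.9,2,0,8.5,0,0,4,0,8.5,0,0,3,0,8.5])

```text
time: 2.9
tool_pos: [0.5526, -0.2516, 0.1246]
ee_rot: [[1.0, -0.014, -0.0], [-0.014, -1.0, 0.0], [-0.0, -0.0, -1.0]]
ft_force: [-1.2, 0.5, -0.1]
width: 0.0851
```

```bash
python3 rem.py .5535 -.2515 .022 -1; python3 - <<'E'
from look import *
p=vision.capture("side"); u=proj(p,np.array([.5535,-.2515,.05])); x,y=u.astype(int)
a=p["frame"][y-80:y+60,x-90:x+90]
q=vision.capture("top"); u=proj(q,np.array([.5535,-.2515,.05])); x,y=u.astype(int)
b=q["frame"][y-70:y+70,x-90:x+90]
cv2.imwrite("pics/g1.png",cv2.resize(np.hstack([a,b]),None,fx=2.2,fy=2.2,interpolation=cv2.INTER_CUBIC))
E
```

```text
t 2.9 pos [ 0.5526 -0.2516  0.1246] yaw -0.78 tilt z [-0.  0. -1.] F [-1.2  0.5 -0.1] w 0.0851
remaining tool cm [ 1.000e-01 -1.000e-02  1.026e+01] turn 0.22
```

View pics/g1.png

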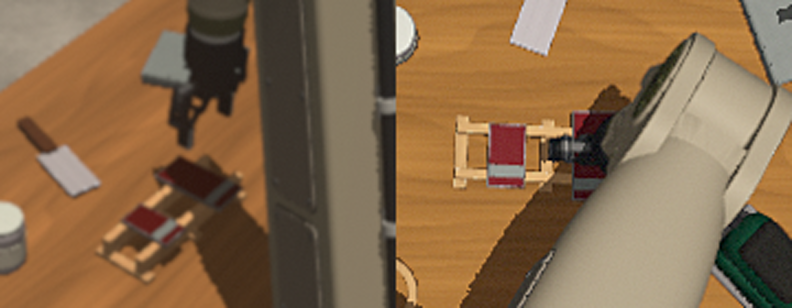

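Emit:
carry_out(steps=[0.1,0,3.0,0.2,8.5,0,0,3,0,8.5,0,0,2,0,8.5,0,0,1.5,0,8.5,0,0,0.7,0,8.5,0,0,0,0,8.5,0,0,0,0,7.0,0,0,0,0,6.4])

```text
time: 3.8
tool_pos: [0.5535, -0.2541, 0.026]
ee_rot: [[1.0, -0.021, 0.002], [-0.021, -1.0, -0.001], [0.002, 0.001, -1.0]]
ft_force: [-0.1, 1.0, 0.8]
width: 0.0637
```

Emit:
carry_out(steps=[0,0,0,0,5.5,0,0,0,0,5,0,0,0,0,5,0,0,0,0,5,0,0,0,0,5,0,0,0,0,5,0,0,0,0,5,0,0,0,0,5])

```text
time: 4.6
tool_pos: [0.5536, -0.2541, 0.0264]
ee_rot: [[1.0, -0.021, 0.003], [-0.021, -1.0, -0.002], [0.003, 0.002, -1.0]]
ft_force: [-0.9, 1.1, 6.3]
width: 0.0583
```

```bash
python3 rem.py .5535 -.2515 .022 -1
```

```text
t 4.6 pos [ 0.5536 -0.2541  0.0264] yaw -1.18 tilt z [ 0.003 -0.002 -1.   ] F [-0.9  1.1  6.3] w 0.0583
remaining tool cm [-0.02 -0.26  0.44] turn -0.18
```

Emit:
carry_out(steps=[0,0,-0.5,0,5,0,0,-1,0,5,0,0,-2,0,5,0,0,-2.5,0,5,0,0,-2.5,0,5,0,0,-2.5,0,5,0,0,0,0,5,0,0,0,0,5])

```text
time: 5.4
tool_pos: [0.553, -0.2536, 0.1354]
ee_rot: [[1.0, -0.021, 0.002], [-0.021, -1.0, -0.001], [0.002, 0.001, -1.0]]
ft_force: [0.1, -0.3, -0.6]
width: 0.058
```

```bash
python3 rem.py .539 .1995 .14 4; python3 - <<'E'
from fit import *
p=vision.capture("side"); P=cloud(p); s=read_state(); t=np.array(s["tool_pos"])
f=p["frame"].astype(int)
m=(np.abs(P[...,0]-t[0])<.08)&(np.abs(P[...,1]-t[1])<.045)&(P[...,2]>.1)&(P[...,2]<.15)&((f[...,2]>1.5*f[...,1]))
Q=P[m]; print(len(Q), np.median(Q,0),Q.min(0),Q.max(0)); A=np.c_[Q[:,:2]-t[:2],np.ones(len(Q))]; print(np.linalg.lstsq(A,Q[:,2],rcond=None)[0])
x,y=proj(p,t).astype(int); cv2.imwrite("pics/g2.png",cv2.resize(p["frame"][y-70:y+70,x-90:x+90],None,fx=4,fy=4,interpolation=cv2.INTER_CUBIC))
E
```

```text
t 5.4 pos [ 0.553  -0.2536  0.1354] yaw -1.18 tilt z [ 0.002 -0.001 -1.   ] F [ 0.1 -0.3 -0.6] w 0.058
remaining tool cm [ -2.33 -45.27  -0.51] turn -5.18
8 [ 0.55142912 -0.25397703  0.14966168] [ 0.50522494 -0.28119856  0.14815041] [ 0.58461648 -0.21328405  0.14990022]
[-0.00605051 -0.01125425  0.14931658]
```

View pics/g2.png

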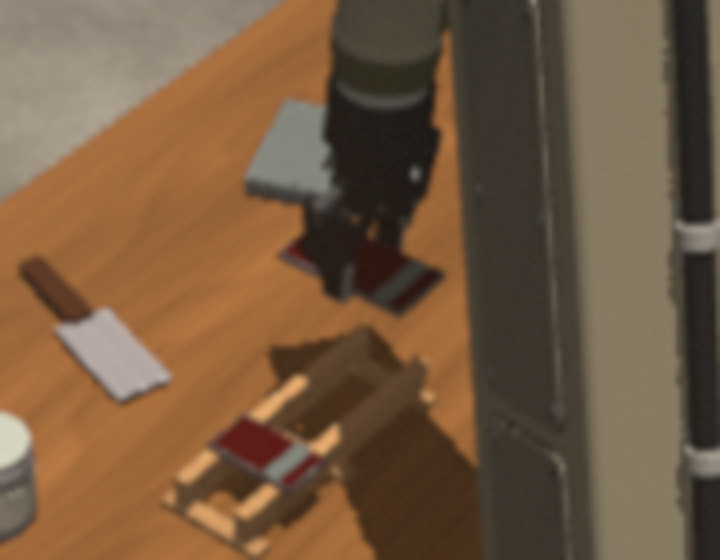

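Emit:
carry_out(steps=[0,0,0,-2.5,5,0,0,0,-2.6,5,0,-3,-0.5,0,5,0,-4.4,0,0,5,0,-4.4,0,0,5,0,-4.4,0,0,5,0,-4.4,0,0,5,0,-4.4,0,0,5])

```text
time: 6.25
tool_pos: [0.5339, -0.0022, 0.1378]
ee_rot: [[0.998, 0.068, -0.003], [0.068, -0.998, 0.0], [-0.003, -0.001, -1.0]]
ft_force: [1.5, 0.6, -1.3]
width: 0.0582
```

Emit:
carry_out(steps=[0,-4.4,0,0,5,0,-4.4,0,0,5,0,-4.4,0,0,5,0,-3.4,0,0,5,0,-2,0,0,5,0,0,0,0,5,0,0,0,0,5,0,0,0,0,5])

```text
time: 7.05
tool_pos: [0.5252, 0.1481, 0.1398]
ee_rot: [[0.993, 0.114, -0.003], [0.114, -0.993, 0.025], [-0.0, -0.025, -1.0]]
ft_force: [0.4, 0.6, -0.1]
width: 0.0584
```

```bash
python3 rem.py .5542 .1976 .08 3.9
```

```text
t 7.05 pos [0.5252 0.1481 0.1398] yaw 6.57 tilt z [-0.003  0.025 -1.   ] F [ 0.4  0.6 -0.1] w 0.0584
remaining tool cm [ 3.45 -4.43  6.09] turn 2.67
```

```bash
python3 -c "
from h import *
s=read_state();print(np.round(s['joints'],2),np.round(s['joint_vel'],2),s['time'],np.round(s['joint_torque'],2),s['ft_force'],s['ft_torque'])
p=vision.capture('side');cv2.imwrite('pics/c.png',p['frame'][130:430,150:550])
s=read_state();print(s['tool_pos'],np.round(s['joints'],2))"
```

```text
[  6.52  17.17 -11.57  61.28   1.43 179.95] [-0.08 -0.11  0.06  0.07  0.1  -0.1 ] 7.05 [ 3.500e-01 -4.577e+01  2.830e+01  1.000e-02  1.000e-01  0.000e+00] [ 0.42766846  0.6189362  -0.10097998] [-0.06255275 -0.00402244 -0.05704719]
[0.5252439  0.14816274 0.1398498 ] [  6.52  17.17 -11.57  61.28   1.44 179.95]
```

View pics/c.png

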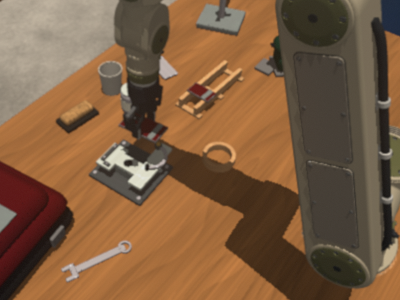

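Emit:
carry_out(steps=[0,0,0,-7.5,5,0,0,0,-7.5,5,0,0,0,-7.5,5,0,0,0,-7.5,5,0,0,0,-7.5,5,0,0,0,-7.5,5,0,0,0,-7.5,5,0,0,0,-7.5,5])

```text
time: 7.9
tool_pos: [0.5252, 0.1484, 0.14]
ee_rot: [[0.392, 0.92, -0.003], [0.92, -0.392, 0.025], [0.022, -0.013, -1.0]]
ft_force: [-0.9, 0.2, 0.2]
width: 0.0581
```

Emit:
carry_out(steps=[0,0,0,-7.5,5,0,0,0,-7.5,5,0,0,0,-7.5,5,0,0,0,-7.5,5,0,0,0,-7.5,5,0,0,0,-7.5,5,0,0,0,-7.5,5,0,0,0,-7.5,5])

```text
time: 8.7
tool_pos: [0.5252, 0.1484, 0.14]
ee_rot: [[-0.601, 0.8, -0.003], [0.799, 0.6, 0.025], [0.022, 0.013, -1.0]]
ft_force: [-0.7, 0.0, -0.8]
width: 0.0582
```

Emit:
carry_out(steps=[0,0,0,-7.5,5,0,0,0,-7.5,5,0,0,0,-7.5,5,0,0,0,-7.5,5,0,0,0,-7.5,5,0,0,0,-7.5,5,0,0,0,-7.5,5,0,0,0,-4,5])

```text
time: 9.5
tool_pos: [0.5252, 0.1485, 0.14]
ee_rot: [[-0.998, -0.058, -0.003], [-0.058, 0.998, 0.025], [0.002, 0.025, -1.0]]
ft_force: [0.8, -0.0, -0.6]
width: 0.0581
```

```bash
python3 rem.py .5542 .1976 .08 183.9; python3 -c "
from h import *
print(np.round(read_state()['joints'],2))"
```

```text
t 9.5 pos [0.5252 0.1485 0.14  ] yaw -176.66 tilt z [-0.003  0.025 -1.   ] F [ 0.8 -0.  -0.6] w 0.0581
remaining tool cm [-3.19  4.58  6.11] turn -360.56
[  6.55  17.15 -11.57  61.29   1.45   3.21]
```

Emit:
carry_out(steps=[0,0,0,-8,5,0,0,0,-8,5,0,0,0,-8,5,0,0,0,-8,5,0,0,0,-8,5,0,0,0,-8,5,0,0,0,-8,5,0,0,0,-8,5])

```text
time: 10.3
tool_pos: [0.5252, 0.1484, 0.14]
ee_rot: [[-0.384, -0.923, -0.003], [-0.923, 0.384, 0.025], [-0.022, 0.012, -1.0]]
ft_force: [0.3, 0.5, 0.2]
width: 0.0582
```

Emit:
carry_out(steps=[0,0,0,-8,5,0,0,0,-8,5,0,0,0,-8,5,0,0,0,-8,5,0,0,0,-8,5,0,0,0,-8,5,0,0,0,-8,5,0,0,0,-8,5])

```text
time: 11.1
tool_pos: [0.5252, 0.1484, 0.14]
ee_rot: [[0.662, -0.75, -0.003], [-0.75, -0.662, 0.025], [-0.021, -0.014, -1.0]]
ft_force: [-0.5, -0.2, 0.0]
width: 0.0583
```

Emit:
carry_out(steps=[0,0,0,-8,5,0,0,0,-8,5,0,0,0,-8,5,0,0,0,-8,5,0,0,0,-8,5,0,0,0,-8,5,0,0,0,-6.5,5,0,2,0,0,5])

```text
time: 11.9
tool_pos: [0.5266, 0.1348, 0.1395]
ee_rot: [[0.996, 0.091, -0.002], [0.091, -0.996, 0.021], [-0.0, -0.021, -1.0]]
ft_force: [-0.2, 0.4, -0.2]
width: 0.0581
```

Emit:
carry_out(steps=[0,3,0,0,5,0,0,0,0,5,0,0,0,0,5,0,0,0,0,5,0,0,0,0,5,0,0,0,0,5,0,0,0,0,5,0,0,0,0,5])

```text
time: 12.7
tool_pos: [0.5281, 0.1203, 0.1388]
ee_rot: [[0.998, 0.069, -0.001], [0.069, -0.998, 0.009], [-0.001, -0.009, -1.0]]
ft_force: [-0.2, 0.7, -0.0]
width: 0.0582
```

```bash
python3 rem.py .5542 .1976 .08 183.9; python3 -c "
from h import *
print(np.round(read_state()['joints'],2))"
```

```text
t 12.7 pos [0.5281 0.1203 0.1388] yaw 3.98 tilt z [-0.001  0.009 -1.   ] F [-0.2  0.7 -0. ] w 0.0582
remaining tool cm [ 3.14 -7.48  5.95] turn -179.92
[   4.04   16.87  -12.13   61.04    0.53 -179.94]
```

Emit:
carry_out(steps=[0,2.2,0,0,5,0,0,0,0,5,0,0,0,8,5,0,0,0,8,5,0,0,0,8,5,0,0,0,8,5,0,0,0,8,5,0,0,0,8,5])

```text
time: 13.5
tool_pos: [0.5291, 0.1085, 0.1386]
ee_rot: [[0.703, -0.711, -0.001], [-0.711, -0.703, 0.001], [-0.001, 0.0, -1.0]]
ft_force: [-0.5, -0.7, -0.4]
width: 0.0582
```

Emit:
carry_out(steps=[0,0,0,8,5,0,0,0,8,5,0,0,0,8,5,0,0,0,8,5,0,0,0,8,5,0,0,0,8,5,0,0,0,8,5,0,0,0,8,5])

```text
time: 14.3
tool_pos: [0.5291, 0.1085, 0.1386]
ee_rot: [[-0.331, -0.944, -0.001], [-0.944, 0.331, 0.001], [-0.0, 0.001, -1.0]]
ft_force: [0.1, -0.3, 0.1]
width: 0.0582
```

Emit:
carry_out(steps=[0,0,0,8,5,0,0,0,8,5,0,0,0,8,5,0,0,0,8,5,0,0,0,8,5,0,0,0,8,5,0,0,0,8,5,0,0,0,8,5])

```text
time: 15.1
tool_pos: [0.5291, 0.1086, 0.1386]
ee_rot: [[-0.993, -0.116, -0.001], [-0.116, 0.993, 0.001], [0.001, 0.001, -1.0]]
ft_force: [0.6, 1.1, -0.4]
width: 0.0583
```

```bash
python3 rem.py .5542 .1976 .08 183.9; python3 -c "
from h import *
print(np.round(read_state()['joints'],2))"
```

```text
t 15.1 pos [0.5291 0.1086 0.1386] yaw -173.33 tilt z [-0.001  0.001 -1.   ] F [ 0.6  1.1 -0.4] w 0.0583
remaining tool cm [-3.53  8.55  5.86] turn -357.23
[ 3.050e+00  1.677e+01 -1.230e+01  6.098e+01  4.000e-02 -3.610e+00]
```

Emit:
carry_out(steps=[0,0,0,2.8,5,-1.1,2.9,0,0,5,-1,2.9,0,0,5,-1,2.9,0,0,5,0,0,2,0,5,0,0,2,0,5,0,0,0,0,5,0,0,0,0,5])

```text
time: 15.9
tool_pos: [0.5533, 0.1976, 0.0986]
ee_rot: [[-0.997, -0.073, -0.002], [-0.073, 0.997, 0.0], [0.002, 0.001, -1.0]]
ft_force: [-0.1, -0.3, -0.3]
width: 0.0582
```

```bash
python3 rem.py .5542 .1976 .065 -176.1; python3 - <<'E'
from fit import *
s=read_state(); t=np.array(s["tool_pos"])
ims=[]
for n in("side","top"):
    p=vision.capture(n); x,y=proj(p,np.array([.54,.2,.06])).astype(int)
    ims.append(cv2.resize(p["frame"][y-70:y+50,x-70:x+70],(400,343),interpolation=cv2.INTER_CUBIC))
    if n=="side":
        P=cloud(p); f=p["frame"].astype(int)
        m=(np.abs(P[...,0]-t[0])<.08)&(np.abs(P[...,1]-t[1])<.05)&(P[...,2]>t[2]+.008)&(P[...,2]<t[2]+.03)&((f[...,2]>1.5*f[...,1]))
        Q=P[m]; print(len(Q),Q.min(0),Q.max(0)); A=np.c_[Q[:,:2]-t[:2],np.ones(len(Q))]; print(np.linalg.lstsq(A,Q[:,2]-t[2],rcond=None)[0])
cv2.imwrite("pics/h1.png",np.hstack(ims))
E
```

```text
t 15.9 pos [0.5533 0.1976 0.0986] yaw -175.8 tilt z [-0.002  0.    -1.   ] F [-0.1 -0.3 -0.3] w 0.0582
remaining tool cm [-0.1  -0.01  3.36] turn 0.3
443 [0.49822477 0.16554057 0.10961131] [0.57849162 0.22364199 0.12561065]
[-0.00067174  0.007177    0.01773915]
```

View pics/h1.png

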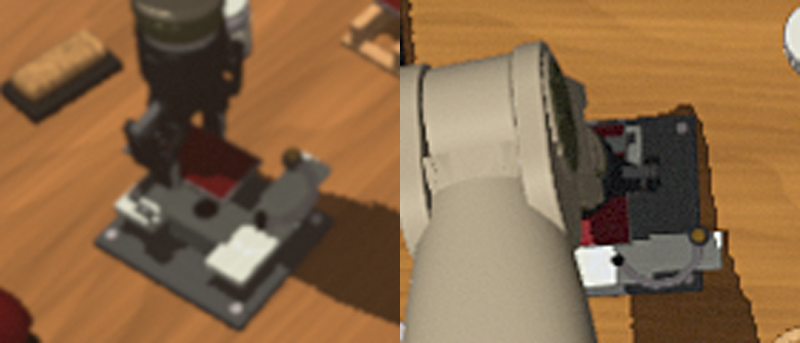

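Emit:
carry_out(steps=[-0.4,0,0,0.3,5,0,0,1.5,0,5,0,0,1.5,0,5,0,0,1,0,5,0,0,0.6,0,5,0,0,0,0,5,0,0,0,0,5,0,0,0,0,5])

```text
time: 16.8
tool_pos: [0.5581, 0.1984, 0.0534]
ee_rot: [[-0.998, -0.068, 0.0], [-0.068, 0.998, 0.001], [-0.0, 0.001, -1.0]]
ft_force: [0.8, -0.5, -0.5]
width: 0.0581
```

```bash
python3 rem.py .5542 .1976 .0473 -176.1
```

```text
t 16.8 pos [0.5581 0.1984 0.0534] yaw -176.08 tilt z [ 0.     0.001 -1.   ] F [ 0.8 -0.5 -0.5] w 0.0581
remaining tool cm [ 0.4  -0.05  0.61] turn 0.02
```

Emit:
carry_out(steps=[0,-0.05,0.3,0,5,0,0,0.3,0,5,0,0,0,0,5,0.2,0,0,0,5,0.2,0,0,0,5,0.2,0,0,0,5,0.1,0,0,0,5,0,0,0,0,5])

```text
time: 17.6
tool_pos: [0.5504, 0.1973, 0.0467]
ee_rot: [[-0.998, -0.069, -0.001], [-0.069, 0.998, 0.001], [0.001, 0.001, -1.0]]
ft_force: [-0.9, 0.5, 0.1]
width: 0.0581
```

```bash
cat > hf.py <<'E'
from h import *
s=read_state(); a=np.deg2rad(3.9); C=np.array([[np.cos(a),np.sin(a)],[-np.sin(a),np.cos(a)]])
d=C@(np.array(s["tool_pos"][:2])-[.539,.1995])*1000; F=C@np.array(s["ft_force"][:2])
R=np.array(s["ee_rot"]);print("t",round(s["time"],2),"holder xy mm",d.round(2),"underside over deck mm",round((s["tool_pos"][2]+.0117-.05)*1000,2),"F holder",F.round(1),np.round(s["ft_force"][2],1),"yaw",round(np.degrees(np.arctan2(R[1,0],R[0,0])),2),"z",R[:,2].round(4),"w",round(s["width"],4), "M",np.round(s["ft_torque"],2))
E
python3 hf.py
```

```text
t 17.6 holder xy mm [11.19 -3.02] underside over deck mm 8.4 F holder [-0.8  0.6] 0.1 yaw -176.07 z [-9.e-04  7.e-04 -1.e+00] w 0.0581 M [ 0.03 -0.   -0.01]
```

Now push back against the nose: 4 mm, then look at the force.

Emit:
carry_out(steps=[0.1,0,0,0,5,0.1,0,0,0,5,0.1,0,0,0,5,0.1,0,0,0,5,0.1,0,0,0,5,0.1,0,0,0,5,0,0,0,0,5,0,0,0,0,5])

```text
time: 18.4
tool_pos: [0.5464, 0.1966, 0.0472]
ee_rot: [[-0.998, -0.068, 0.003], [-0.068, 0.998, 0.0], [-0.003, 0.0, -1.0]]
ft_force: [5.3, -0.6, -1.1]
width: 0.058
```

```bash
python3 hf.py
```

```text
t 18.4 holder xy mm [ 7.17 -3.37] underside over deck mm 8.94 F holder [ 5.3 -1. ] -1.1 yaw -176.09 z [ 2.5e-03  4.0e-04 -1.0e+00] w 0.058 M [-0.19 -1.1   0.14]
```

Emit:
carry_out(steps=[0.15,0,0,0,5,0.15,0,0,0,5,0.15,0,0,0,5,0.15,0,0,0,5,0.15,0,0,0,5,0.15,0,0,0,5,0.15,0,0,0,5,0,0,0,0,5])

```text
time: 19.2
tool_pos: [0.5379, 0.1957, 0.048]
ee_rot: [[-0.998, -0.068, 0.007], [-0.068, 0.998, 0.0], [-0.006, -0.0, -1.0]]
ft_force: [8.8, -1.0, -0.9]
width: 0.0575
```

```bash
python3 hf.py
```

```text
t 19.2 holder xy mm [-1.32 -3.71] underside over deck mm 9.74 F holder [ 8.7 -1.6] -0.9 yaw -176.1 z [ 6.5e-03  1.0e-04 -1.0e+00] w 0.0575 M [-0.42 -1.82  0.24]
```

Emit:
carry_out(steps=[0.15,0,0,0,5,0.15,0,0,0,5,0,0,0,0,5,0,0,0,0,5,0,0,0.2,0,5,0,0,0.2,0,5,0,0,0,0,5,0,0,0,0,5])

```text
time: 20.0
tool_pos: [0.5358, 0.1961, 0.0447]
ee_rot: [[-0.998, -0.068, 0.008], [-0.068, 0.998, 0.001], [-0.008, 0.001, -1.0]]
ft_force: [9.3, -0.6, 1.0]
width: 0.058
```

```bash
python3 hf.py
```

```text
t 20.0 holder xy mm [-3.4  -3.14] underside over deck mm 6.42 F holder [ 9.2 -1.2] 1.0 yaw -176.1 z [ 0.0081  0.0013 -1.    ] w 0.058 M [-0.14 -1.71  0.2 ]
```

Emit:
carry_out(steps=[0,0,0.1,0,5,0,0,0.1,0,5,0,0,0.1,0,5,0,0,0.1,0,5,0,0,0,0,5,0,0,0,0,5,0,0,0,0,5,0,0,0,0,5])

```text
time: 20.8
tool_pos: [0.5358, 0.1965, 0.0409]
ee_rot: [[-0.998, -0.068, 0.008], [-0.068, 0.998, 0.002], [-0.008, 0.001, -1.0]]
ft_force: [9.6, 0.1, 2.1]
width: 0.0583
```

```bash
python3 hf.py
```

```text
t 20.8 holder xy mm [-3.4  -2.82] underside over deck mm 2.55 F holder [ 9.6 -0.5] 2.1 yaw -176.09 z [ 0.0081  0.0019 -1.    ] w 0.0583 M [ 0.01 -1.65  0.16]
```

Emit:
carry_out(steps=[0,0,0.08,0,5,0,0,0.08,0,5,0,0,0.06,0,5,0,0,0.05,0,5,0,0,0.03,0,5,0,0,0,0,5,0,0,0,0,5,0,0,0,0,5])

```text
time: 21.6
tool_pos: [0.5358, 0.1965, 0.0384]
ee_rot: [[-0.998, -0.068, 0.008], [-0.068, 0.998, 0.002], [-0.009, 0.001, -1.0]]
ft_force: [8.0, -0.7, 6.3]
width: 0.0582
```

```bash
python3 hf.py
```

```text
t 21.6 holder xy mm [-3.38 -2.77] underside over deck mm 0.1 F holder [ 7.9 -1.2] 6.3 yaw -176.09 z [ 0.0085  0.002  -1.    ] w 0.0582 M [ 0.   -1.42  0.09]
```

Emit:
carry_out(steps=[-0.06,0,0,0,5,-0.06,0,0,0,5,-0.06,0,0,0,5,-0.06,0,0,0,5,-0.06,0,0,0,5,0,0,0,0,5,0,0,0,0,5,0,0,0,0,5])

```text
time: 22.4
tool_pos: [0.5367, 0.1967, 0.0383]
ee_rot: [[-0.998, -0.068, 0.005], [-0.068, 0.998, 0.002], [-0.005, 0.002, -1.0]]
ft_force: [1.9, 0.8, 11.2]
width: 0.0584
```

```bash
python3 hf.py
```

```text
t 22.4 holder xy mm [-2.51 -2.6 ] underside over deck mm 0.04 F holder [1.9 0.7] 11.2 yaw -176.08 z [ 0.0048  0.0021 -1.    ] w 0.0584 M [-0.03 -0.37  0.03]
```

Emit:
carry_out(steps=[0,0,-0.1,0,5,0,0,-0.1,0,5,0,0,0,0,5,-0.05,0,0,0,5,-0.05,0,0,0,5,0,0,0,0,5,0,0,0,0,5,0,0,0,0,5])

```text
time: 23.2
tool_pos: [0.5382, 0.1973, 0.0389]
ee_rot: [[-0.998, -0.068, 0.005], [-0.068, 0.998, 0.003], [-0.005, 0.003, -1.0]]
ft_force: [6.8, 2.6, -1.1]
width: 0.0585
```

```bash
python3 hf.py
```

```text
t 23.2 holder xy mm [-0.94 -2.11] underside over deck mm 0.65 F holder [7.  2.2] -1.1 yaw -176.07 z [ 0.0051  0.0031 -1.    ] w 0.0585 M [ 0.57 -1.41 -0.08]
```

Emit:
carry_out(steps=[-0.05,0,0,0,5,-0.05,0,0,0,5,-0.05,0,0,0,5,0,0,0,0,5,0,0,0,0,5,0,0,0,0,5,0,0,0,0,5,0,0,0,0,5])

```text
time: 24.0
tool_pos: [0.5394, 0.1974, 0.0389]
ee_rot: [[-0.998, -0.069, 0.005], [-0.069, 0.998, 0.003], [-0.005, 0.003, -1.0]]
ft_force: [7.2, 2.7, -1.1]
width: 0.0582
```

```bash
python3 hf.py
```

```text
t 24.0 holder xy mm [ 0.29 -2.1 ] underside over deck mm 0.56 F holder [7.4 2.2] -1.1 yaw -176.07 z [ 0.0046  0.0031 -1.    ] w 0.0582 M [ 0.55 -1.3  -0.03]
```

Emit:
carry_out(steps=[-0.05,0,0,0,5,-0.05,0,0,0,5,-0.05,0,0,0,5,0,0,0,0,5,0,0,0,0,5,0,0,0,0,5,0,0,0,0,5,0,0,0,0,5])

```text
time: 24.8
tool_pos: [0.5406, 0.1975, 0.0387]
ee_rot: [[-0.998, -0.069, 0.004], [-0.069, 0.998, 0.003], [-0.004, 0.003, -1.0]]
ft_force: [5.6, 3.1, -0.4]
width: 0.0582
```

```bash
python3 hf.py
```

```text
t 24.8 holder xy mm [ 1.48 -2.15] underside over deck mm 0.44 F holder [5.8 2.7] -0.4 yaw -176.07 z [ 0.004   0.0029 -1.    ] w 0.0582 M [ 0.53 -1.16  0.  ]
```

Emit:
carry_out(steps=[-0.05,0,0,0,5,-0.05,0,0,0,5,-0.05,0,0,0,5,0,0,0,0,5,0,0,0,0,5,0,0,0,0,5,0,0,0,0,5,0,0,0,0,5])

```text
time: 25.6
tool_pos: [0.5407, 0.1973, 0.0384]
ee_rot: [[-0.998, -0.069, 0.001], [-0.069, 0.998, 0.002], [-0.002, 0.002, -1.0]]
ft_force: [3.1, 3.1, 2.3]
width: 0.0582
```

```bash
python3 hf.py
```

```text
t 25.6 holder xy mm [ 1.52 -2.27] underside over deck mm 0.14 F holder [3.3 2.9] 2.3 yaw -176.06 z [ 0.0014  0.0024 -1.    ] w 0.0582 M [ 0.65 -0.76 -0.11]
```

Emit:
carry_out(steps=[0,0.06,0,0,5,0,0.06,0,0,5,0,0.06,0,0,5,0,0.06,0,0,5,0,0.06,0,0,5,0,0,0,0,5,0,0,0,0,5,0,0,0,0,5])

```text
time: 26.4
tool_pos: [0.5407, 0.1975, 0.0385]
ee_rot: [[-0.998, -0.067, 0.002], [-0.067, 0.998, -0.003], [-0.001, -0.003, -1.0]]
ft_force: [5.1, -6.4, 5.4]
width: 0.0579
```

```bash
python3 hf.py
```

```text
t 26.4 holder xy mm [ 1.52 -2.07] underside over deck mm 0.16 F holder [ 4.6 -6.8] 5.4 yaw -176.16 z [ 0.0015 -0.0029 -1.    ] w 0.0579 M [-0.98 -0.92  0.09]
```

Emit:
carry_out(steps=[0,0,-0.06,0,5,0,0,0,0,5,0,0.05,0,0,5,0,0.05,0,0,5,0,0,0,0,5,0,0,0,0,5,0,0,0,0,5,0,0,0,0,5])

```text
time: 27.2
tool_pos: [0.5405, 0.1987, 0.0385]
ee_rot: [[-0.998, -0.067, 0.001], [-0.067, 0.998, -0.003], [-0.001, -0.003, -1.0]]
ft_force: [6.3, -6.0, 1.5]
width: 0.0578
```

```bash
python3 hf.py
```

```text
t 27.2 holder xy mm [ 1.47 -0.89] underside over deck mm 0.23 F holder [ 5.9 -6.5] 1.5 yaw -176.14 z [ 0.0012 -0.0027 -1.    ] w 0.0578 M [-0.92 -1.23  0.14]
```

Emit:
carry_out(steps=[-0.05,0,0,0,5,0,0.05,0,0,5,0,0.05,0,0,5,0,0,0,0,5,0,0,0,0,5,0,0,0,0,5,0,0,0,0,5,0,0,0,0,5])

```text
time: 28.0
tool_pos: [0.5405, 0.1988, 0.0385]
ee_rot: [[-0.998, -0.067, 0.0], [-0.067, 0.998, -0.005], [-0.0, -0.005, -1.0]]
ft_force: [5.0, -9.0, 3.1]
width: 0.0581
```

```bash
python3 hf.py
```

```text
t 28.0 holder xy mm [ 1.46 -0.85] underside over deck mm 0.21 F holder [ 4.4 -9.4] 3.1 yaw -176.18 z [ 4.0e-04 -4.6e-03 -1.0e+00] w 0.0581 M [-1.48 -0.99  0.16]
```

Emit:
carry_out(steps=[0,0.05,0,0,5,0,0.05,0,0,5,0,0,0,0,5,0,0,0,0,5,0,0,0,0,5,0,0,0,0,5,0,0,0,0,5,0,0,0,0,5])

```text
time: 28.8
tool_pos: [0.5405, 0.1988, 0.0386]
ee_rot: [[-0.998, -0.066, 0.0], [-0.066, 0.998, -0.006], [-0.0, -0.006, -1.0]]
ft_force: [4.6, -11.4, 5.1]
width: 0.0583
```

```bash
python3 hf.py
```

```text
t 28.8 holder xy mm [ 1.47 -0.78] underside over deck mm 0.26 F holder [  3.8 -11.7] 5.1 yaw -176.22 z [ 5.0e-04 -6.4e-03 -1.0e+00] w 0.0583 M [-2.05 -0.99  0.17]
```

Emit:
carry_out(steps=[-0.05,0,0,0,5,-0.05,0,0,0,5,0,0.03,0,0,5,0,0,0,0,5,0,0,0,0,5,0,0,0,0,5,0,0,0,0,5,0,0,0,0,5])

```text
time: 29.6
tool_pos: [0.5405, 0.1988, 0.0385]
ee_rot: [[-0.998, -0.066, -0.001], [-0.066, 0.998, -0.007], [0.002, -0.007, -1.0]]
ft_force: [2.9, -12.2, 7.5]
width: 0.058
```

```bash
python3 hf.py
```

```text
t 29.6 holder xy mm [ 1.47 -0.76] underside over deck mm 0.24 F holder [  2.  -12.4] 7.5 yaw -176.22 z [-0.0012 -0.007  -1.    ] w 0.058 M [-2.23 -0.53  0.2 ]
```

Emit:
carry_out(steps=[0,-0.1,0,0,5,0,-0.1,-0.05,0,5,0,-0.1,-0.05,0,5,0,0,0,0,5,0,0,0,0,5,0,0,0,0,5,0,0,0,0,5,0,0,0,0,5])

```text
time: 30.4
tool_pos: [0.5405, 0.1988, 0.0387]
ee_rot: [[-0.998, -0.068, -0.002], [-0.068, 0.998, -0.002], [0.002, -0.002, -1.0]]
ft_force: [4.5, -3.4, -1.3]
width: 0.0582
```

```bash
python3 hf.py
```

```text
t 30.4 holder xy mm [ 1.48 -0.85] underside over deck mm 0.35 F holder [ 4.2 -3.7] -1.3 yaw -176.12 z [-0.0018 -0.0017 -1.    ] w 0.0582 M [-0.62 -0.92  0.01]
```

Emit:
carry_out(steps=[0,0,0.03,0,5,0,0,0,0,6.0,0,0,0,0,6.2,0,0,0,0,6.5,0,0,0,0,7.0,0,0,0,0,7.5,0,0,0,0,8,0,0,0,0,8.2])

```text
time: 31.2
tool_pos: [0.5407, 0.1999, 0.0389]
ee_rot: [[-0.998, -0.069, -0.001], [-0.069, 0.998, 0.001], [0.001, 0.001, -1.0]]
ft_force: [-0.6, 0.1, -0.6]
width: 0.082
```

```bash
python3 hf.py
```

```text
t 31.2 holder xy mm [1.72 0.33] underside over deck mm 0.61 F holder [-0.5  0.1] -0.6 yaw -176.07 z [-1.1e-03  6.0e-04 -1.0e+00] w 0.082 M [ 0.08 -0.04 -0.01]
```

Emit:
carry_out(steps=[0,0,-0.3,0,8.2,0,0,-0.6,0,8.2,0,0,-1,0,8.2,0,0,-2,0,8.2,0,0,-3,0,8.2,0,0,-3.5,0,8.2,0,0,-3.5,0,8.2,0,0,-2,0,8.2])

```text
time: 32.0
tool_pos: [0.5422, 0.2001, 0.2023]
ee_rot: [[-0.998, -0.069, 0.004], [-0.069, 0.998, 0.002], [-0.004, 0.001, -1.0]]
ft_force: [-0.0, -0.6, -0.5]
width: 0.0818
```

Emit:
carry_out(steps=[0,-3,0,0,8.2,0,-4,0,0,8.2,0,-4,0,0,8.2,0,-4,0,0,8.2,0,-4,0,0,8.2,0,-4,0,0,8.2,0,-3,0,0,8.2,0,0,0,0,8.2])

```text
time: 32.8
tool_pos: [0.5593, -0.0633, 0.1987]
ee_rot: [[-0.998, -0.063, 0.001], [-0.063, 0.998, -0.001], [-0.001, -0.001, -1.0]]
ft_force: [0.6, -0.5, 1.1]
width: 0.082
```

```bash
python3 hf.py; python3 - <<'E'
from fit import *
ims=[]
for n in("top","side"):
    p=vision.capture(n); f=p["frame"].astype(np.float32); ims.append(ortho(p,(.539,.1995),.056,half=.11,n=400))
    P=cloud(p); m=(np.abs(P[...,0]-.539)<.045)&(np.abs(P[...,1]-.1995)<.022); Q=P[m]; A=np.c_[Q[:,:2]-[.539,.1995],np.ones(len(Q))]
    print(n,"plane",np.linalg.lstsq(A,Q[:,2],rcond=None)[0].round(4))
    I,O=edges([(-.033,.03,.025,.03,0,1),(-.033,-.03,.025,-.03,0,-1),(.055,-.025,.055,.025,1,0),(-.055,.0,-.055,.025,-1,0),(-.055,-.025,-.055,-.02,-1,0)])
    print(fit(255-f[...,1],p,I,O,.056,(.539,.1995,3.9),(.006,.006,4)))
cv2.imwrite("pics/end.png",np.hstack(ims))
E
```

```text
t 32.8 holder xy mm [   2.4  -263.59] underside over deck mm 160.42 F holder [ 0.5 -0.5] 1.1 yaw -176.36 z [ 7.e-04 -7.e-04 -1.e+00] w 0.082 M [ 0.04 -0.06 -0.02]
top plane [0.0025 0.0014 0.0571]
(array([0.53976891, 0.19491922, 3.76681151]), np.float64(64.14361572265625))
side plane [-0.0648 -0.553   0.0523]
(array([0.53686375, 0.19625524, 4.24535993]), np.float64(46.72923278808594))
```

View pics/end.png

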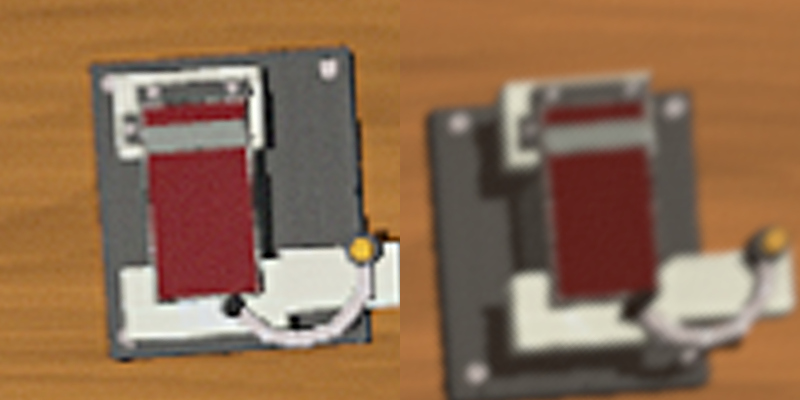

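```bash
python3 - <<'E'
from fit import *
ims=[]
a=np.deg2rad(3.9);c,s=np.cos(a),np.sin(a)
for n in("top","side"):
    p=vision.capture(n)
    x=np.linspace(.075,.015,400)[:,None]; y=np.linspace(.05,-.01,400)[None,:]
    X=np.stack(np.broadcast_arrays(.539+c*x-s*y,.1995+s*x+c*y,.0555),-1); uv=proj(p,X).astype(np.float32)
    im=cv2.remap(p["frame"],uv[...,0],uv[...,1],cv2.INTER_LINEAR); 
    for k in range(0,400,67): cv2.line(im,(k,395),(k,399),(0,255,0),1)
    cv2.line(im,(133,380),(133,399),(0,255,255),1); cv2.line(im,(0,133),(15,133),(0,255,255),1)
    ims.append(im)
    f=p["frame"].astype(np.float32)
    # profile across panel & stop at holder x=42 and across middle x=0
    for xx in(.042,.0):
        Y=np.arange(.046,-.04,-.001); v=[]
        L=np.stack([np.column_stack([.539+c*x1-s*Y,.1995+s*x1+c*Y,np.full(len(Y),.0555)]) for x1 in np.linspace(xx-.005,xx+.005,7)])
        u=proj(p,L).astype(np.float32); pr=cv2.remap(f,u[...,0],u[...,1],cv2.INTER_LINEAR).mean(0)
        print(n,xx,"G from y=46 to 20:",pr[:27,1].round().astype(int),"y=-20..-38",pr[66:85,1].round().astype(int))
cv2.imwrite("pics/end2.png",np.hstack(ims))
E
```

```text
top 0.042 G from y=46 to 20: [ 85 117 151 176 181 185 178 164 149 142 135 129 122 114 116 122 128 128
 126 122 111  99  95  96  98  98  97] y=-20..-38 [105 106 105 106 103  97  91  85  83  83 134 187 227 235 243 224 191 157
 106]
top 0.0 G from y=46 to 20: [97 96 96 96 96 96 96 96 96 97 97 98 98 98 98 97 91 84 75 64 53 47 42 40
 41 43 44] y=-20..-38 [45 45 46 45 44 44 47 50 51 49 47 44 42 40 40 40 39 36 34]
side 0.042 G from y=46 to 20: [177 179 173 160 143 126 112 104 101 101 101 100  98  96  94  92  91  91
  92  92  92  91  91  91  91  91  91] y=-20..-38 [ 97  97  97  98 100 103 107 111 115 118 118 116 110 103  96  90  87  87
  89]
side 0.0 G from y=46 to 20: [47 49 52 55 57 59 60 60 60 60 59 60 61 63 66 70 73 75 75 71 63 54 46 39
 35 33 32] y=-20..-38 [32 32 32 33 35 38 42 48 56 63 70 75 78 80 80 81 80 80 80]
```

View pics/end2.png

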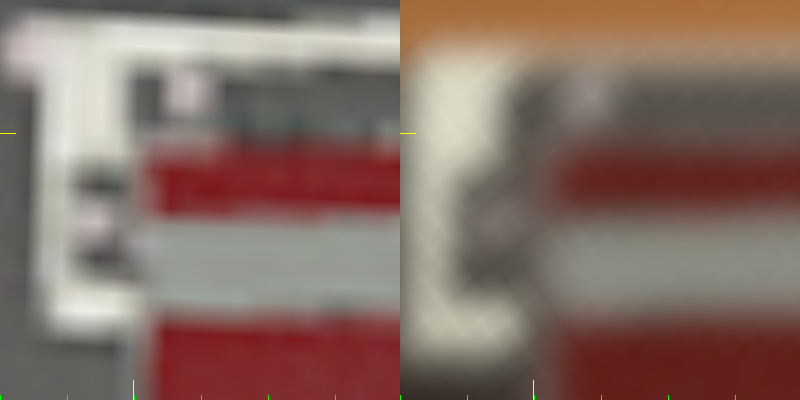

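```bash
python3 - <<'E'
from fit import *
a=np.deg2rad(3.9);c,s=np.cos(a),np.sin(a)
for n in("top","side"):
    p=vision.capture(n); f=p["frame"].astype(np.float32); d=f[...,2]/(f.sum(2)+1)
    Y=np.arange(.042,-.042,-.00025); r=[]
    for xx in(-.045,-.03,-.015,0,.012,.02):
        X=np.column_stack([.539+c*xx-s*Y,.1995+s*xx+c*Y,np.full(len(Y),.056)]); u=proj(p,X).astype(np.float32)
        q=cv2.remap(d,u[:,0],u[:,1],cv2.INTER_LINEAR).ravel(); k=np.where(q>(q[168]+.34)/2)[0]; r.append((Y[k[0]]*1e3,Y[k[-1]]*1e3,(Y[k[0]]+Y[k[-1]])*500))
    print(n,np.round(r,1).tolist())
    print([(q,[np.round(v["point"],3).tolist() for v in nets.search_frame(q,p)[:1]]) for q in("short_panel","filler_tin","tape_roll","nose")])
E
```

```text
top [[26.2, -27.8, -0.8], [26.2, -28.0, -0.9], [26.2, -28.3, -1.0], [27.2, -28.8, -0.8], [27.2, -27.0, 0.1], [27.2, -27.3, -0.0]]
[('short_panel', []), ('filler_tin', [[0.699, 0.01, 0.074]]), ('tape_roll', [[0.595, 0.206, 0.054]]), ('nose', [])]
side [[25.2, -26.3, -0.5], [25.7, -28.0, -1.1], [25.5, -27.8, -1.1], [25.5, -27.8, -1.1], [26.0, -27.5, -0.8], [26.2, -26.5, -0.1]]
[('short_panel', [[0.549, -0.143, 0.047]]), ('filler_tin', [[0.686, 0.017, 0.059]]), ('tape_roll', [[0.384, 0.011, 0.025]]), ('nose', [])]
```

```bash
python3 -c "
from h import *
print(env.hand_in())"
```

```text
the job is handed in; nothing more can be done
None
```

The long panel is in the holder, flat and painted side up, and I handed the job in at about 33 s of the 72 s allowed. `env.hand_in()` gave no verdict, so whether it passed is not confirmed.

**What I did:** I pushed the nose back about 11 mm with the panel and lowered it until it touched the deck. Then I slid it onto the rail and along to the side stop, where it stopped moving under about 12 N of side force at the wrist. I eased the forces off before opening the fingers and backing away.

**Last checks:**
- **Panel on the deck:** it looks flat, with its top about 57 mm above the bench. Its angle is within about 0.4° of the holder's in both cameras.
- **Against rail and stop:** the pictures show no gap at either edge. The red area's centre lies about 0.7 mm short of my estimate of the holder origin. That matches the −0.8 mm the arm read while pressing on the stop, so the panel has not shifted since, and I take the 0.7 mm to be error in my holder position.
- **Robot clear:** the wrist force was near zero after release.

**What disagreed or was not checked:**
- An edge fit of the finished panel put it 3 to 5 mm off sideways. I set it aside because shadow and the dark foot pull that fit.
- At the end the network missed the nose, and in the top view also the short panel. In that view it also reported the tape roll on the holder.
- The short panel, filler tin and tape roll showed as unmoved where they were found. I did not re-measure the other bystanders.
- The arm angle and the rail and nose forces could not be measured directly after release.

On the way over, the last joint ran into its limit and tilted the tool by 1.4°. I turned the panel end for end and levelled the tool again before loading.

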